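# Tip a standing carton flat into its taped place on a shelf board

## Robot

A 6-joint arm with a two-finger parallel gripper is mounted at the origin on the work surface. World frame = base frame: x ahead of the robot, y to its left, z up, the work surface at z = 0. Lengths are in m, angles in rad, forces in N, time in s.
With the tool pointing down it reaches from about 0.3 to 0.775 m from the base axis. Payload 14.6 kg.
Tool frame: the origin (TCP) lies midway between the tips of the shut fingers; the grasp point (between the pads) lies 19 mm behind it; z points along the fingers, y is the direction in which the jaws open and shut (so a half turn about z gives the same grasp; the last joint's range is limited). The gripper opens to 94 mm and grips with 3 to 60 N. Pads are 16 mm wide; open, the fingers measure 119 mm over their backs; the gripper's body (75 mm by 177 mm) begins 78 mm behind the grasp point.
Start: joints at [1.063, 0.3, 1.521, -0, 1.321, -0.067], TCP at [0.235, 0.497, 0.171] pointing down, gripper open.
Joint ranges: [-3.03, 3.03], [-0.79, 2.21], [0.23, 2.52], [-1.04, 4.18], [0, 3.07], [-2.55, 2.55]. Speed limits (rad/s): [2.22, 2.22, 2.57, 3.14, 3.14, 3.14].

## Interface

Orientations are given as a 3x3 rotation matrix whose columns are the frame's x, y, z axes.
In Python, from rig import robot gives the robot as it stands. The module is installed in compiled form; this text tells all that it offers.
- The arm moves only by the tool jog_arm, never from a script. Its arguments are lists of equal length, an entry for each row: "translation": the shift along the tool's x, y, z in mm, a list of three; "angular": the turn, a rotation vector about the tool's x, y, z in degrees, a list of three; "grip": the finger opening in mm, from 0 to 94. A call has 1 to 8 rows; each row shifts and turns the pose as measured when the row begins, along the tool's axes as they then stand; what a row does not reach is not made up. A row lasts 1/8 s, in which the tool goes at most 62.5 mm and 10.7 degrees, less where a joint would pass 70% of its speed; a pose out of reach is approached as far as the arm can. A call is refused whole if a number of a shift passes 62.5 or a number of a turn 10.7, either way. A call with a gripper value outside its range is refused whole. The fingers move at their own pace and stop on an object; "squeeze" is the grip in N (left out, the last holds). Time passes only in rows, so rows that do not move let the fingers close. It gives the time, the measured TCP pose, the force and the opening at its end, in the units of the state.
- robot.get_obs(): the state, without advancing time (a new reading comes with each control period).
- robot.get_image(name): name is "side" or "top" or "wrist"; returns (picture, depth): 420x560x3 uint8, red, green, blue; 420x560 float32, m along the optical axis (not along the pixel's ray), 0 where there is no reading.
- robot.camera_model(name): a dict with "camera_matrix" (3x3 intrinsics, pixels), "world_to_cam" (4x4, takes a point from world to camera coordinates). Camera axes: x right, y down, z forward; pixel columns grow to the right and rows downward; lengths in m; the calibration is good to about 2 mm. The wrist camera is an equidistant fisheye: a pixel r from the principal point sees the ray r / f radians off the axis. A picture is of the moment at which its call begins: read the wrist's pose just before it. camera_model takes no time and is no camera call; for the wrist camera it gives the pose at the moment of the call.
- robot.close_job(): hands the job in, once; it reports no verdict.
The state is a dict: "t": time; "joint_pos": joint angles; "qvel": joint speeds; "joint_torque": joint torques, N m; "tool_pos": TCP position; "orientation": TCP orientation; "ft_force": force on the tool from outside, world axes, zero at the start; "torque": the same for the moment, N m; "width": finger opening in m.
Only numpy, scipy, OpenCV 4.12 (cv2) and the standard library are available. Lean on these libraries where they do the work, as an engineer would, in place of code of your own. Each camera call takes 0.05 s, during which the arm holds its last target. There are 200 camera calls.

## Task

The tall carton stands in the taped rectangle on the under-sink shelf board, at the end away from the low metal stop strip, but must be stored lying down: push it near its top so that it topples towards the strip and lands on its broad side inside the tape. Then push it along the board by its foot end until its top end sits square and flush against the strip, and leave it there. Only push it, never lift or carry it, and leave the other things as they stand.

Things in the scene. Friction and masses are not known exactly. Their poses are not given: they have to be found in the camera images.
- board: Brown wooden shelf board fixed on the counter, 320 x 230 mm, 12 mm thick; origin at the centre of its underside, z up, x along its long side from the carton's end towards the stop strip. Flat pale paper tape lines, 12 mm wide, form a rectangle closed at the far end by the strip: inner edges at x = -125 mm and y = -85 and +85 mm.
- strip (a point): Foot of the carton-side face of the metal stop strip, at its middle, on the board's top: x = +125 mm, y = 0, z = 12 mm on the board, same axes. The strip is a plain fixed bar square to the board's x, 18 mm thick, 200 mm long, standing 22 mm above the board.
- carton: Tall rigid cardboard carton with a pale paper band, loose, 50 mm thick (x), 90 mm wide (y), 150 mm tall (z), about 0.35 kg. Origin: centre of its underside (foot end). Starts upright inside the tape near the board's x = -125 mm end, +x face towards the strip within 7 degrees. Pushed near the top it tips, balances at about 18 degrees, then falls by itself; lying, it slides with 1 to 5 N.
- carton_mid (a point): Centre of the carton, 75 mm above its underside.
- carton_top (a point): Centre of the carton's top end face, 150 mm from its underside.
- bottle: Bystander: white round bottle with a red cap, 64 mm in diameter, 190 mm tall, standing on the counter beyond the stop strip; origin at the centre of its underside.
- tub: Bystander: grey round tub with a white lid, 72 mm in diameter, 90 mm tall, standing on the counter beyond the stop strip; origin at the centre of its underside.
- packet: Bystander: small cardboard packet, 40 x 60 mm and 85 mm tall, standing on the counter beside the board on its +y side; origin at the centre of its underside.
- brush: Bystander: scrubbing brush lying bristles down on the counter beside the board on its -y side, 130 x 45 mm, 42 mm high; origin at the centre of its underside.
Mind the look-alikes: they are no part of the job. What is shaped like the carton but turquoise is not meant.

How it is judged:
By the outcome, as a careful person would: the job done as asked, in the order asked, and still so for the second after the job is handed in, with the robot touching nothing.
It also fails if it takes over 51 s, if anything falls off the work surface, if the arm or the gripper's body presses on something with over 40 N, if the wrist force passes 120 N, or if a joint passes its speed limit or range.

## Working session

There is one attempt and no reset: what is moved stays moved. The work goes in short steps, Python scripts to look and compute and a tool call to move; the robot and the scene stay as the last step left them, time stands still between calls to the robot, and variables do not carry over. Pictures are saved under pics/ and viewed, about 8 in all and at most 12, crops included, and the job is handed in when it is done.

Besides the shell and the picture viewer there is one more tool, called after "Request:" as name(argument=value, ...), one argument or row to a line, values as JSON. jog_arm: Moves the arm, as the interface text tells. Its arguments: {"type":"object","properties":{"translation":{"type":"array"},"angular":{"type":"array"},"grip":{"type":"array"},"squeeze":{"type":"number"}},"required":["translation","angular","grip"]}

```bash
mkdir -p pics; cat > h.py <<'E'
import numpy as np, cv2
from rig import robot
def snap(name,fn):
    m=robot.camera_model(name); im,d=robot.get_image(name)
    cv2.imwrite('pics/'+fn+'.png',im[:,:,::-1]); np.savez('pics/'+fn+'.npz',im=im,d=d,K=m['camera_matrix'],T=m['world_to_cam'])
def load(fn): return np.load('pics/'+fn+'.npz')
def cloud(z):
    K,T,d=z['K'],z['T'],z['d']; v,u=np.mgrid[:420,:560]
    p=np.stack([(u-K[0,2])/K[0,0]*d,(v-K[1,2])/K[1,1]*d,d],-1)
    return (p-T[:3,3])@T[:3,:3]
E
python3 - <<'E'
from h import *
snap('top','t0'); snap('side','s0')
a=cv2.imread('pics/t0.png');b=cv2.imread('pics/s0.png')
cv2.imwrite('pics/ts0.png',cv2.resize(np.vstack([a,b]),None,fx=.71,fy=.71))
o=robot.get_obs();print(o['t'],o['tool_pos'],o['orientation'].tolist() if hasattr(o['orientation'],'tolist') else o['orientation'])
for n in('t0','s0'):
    z=load(n);print(z['K'].tolist(),z['T'].round(3).tolist())
E
```

```text
0.1 [0.2345429  0.49719889 0.17014763] [[-0.9044121081357371, 0.42665970964601, -0.0004804396464146897], [0.42665997679985457, 0.9044116686639222, -0.0008931862554401827], [5.3428633900291495e-05, -0.0010127928326335754, -0.9999994856978973]]
[[434.8249962737835, 0.0, 277.6727524908306], [0.0, 434.8249962737835, 211.83050822181323], [0.0, 0.0, 1.0]] [[0.002, -1.0, 0.004, 0.024], [-0.974, -0.003, -0.225, 0.588], [0.225, -0.003, -0.974, 0.873], [0.0, 0.0, 0.0, 1.0]]
[[531.7102948557683, 0.0, 282.8236025173387], [0.0, 531.7102948557683, 200.47760973155704], [0.0, 0.0, 1.0]] [[0.95, 0.312, -0.01, -0.529], [0.28, -0.864, -0.419, -0.082], [-0.139, 0.395, -0.908, 1.269], [0.0, 0.0, 0.0, 1.0]]
```

View pics/t0.png

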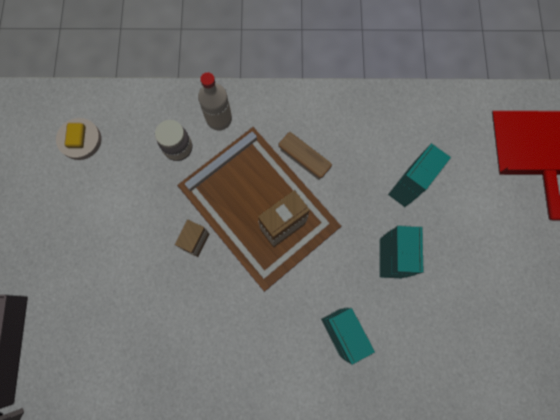

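View pics/s0.png

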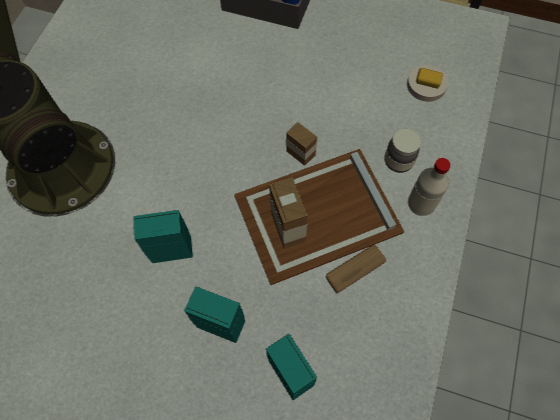

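The top view shows the brown carton with its pale band at (284,215), and the side view shows it at (290,210), standing on the board. The turquoise boxes at top (420,175), (405,250) and (348,335) are look-alikes. I'll measure from both views and confirm in a crop.

```bash
python3 - <<'E'
from h import *
for n,c in(('t0',(165,110,190,190)),('s0',(225,120,220,180))):
    z=load(n);P=cloud(z);x,y,w,h=c
    if n=='t0': cr=cv2.resize(cv2.imread('pics/t0.png')[y:y+h,x:x+w],None,fx=3,fy=3,interpolation=2);cv2.imwrite('pics/c0.png',cr)
    Q=P[y:y+h,x:x+w].reshape(-1,3)
    def rect(lo,hi,sel,name):
        q=Q[(Q[:,2]>lo)&(Q[:,2]<hi)&sel]
        if len(q)<20: print(n,name,len(q));return
        r=cv2.minAreaRect((q[:,:2]*1000).astype(np.float32));print(n,name,len(q),np.round(r[0],1),np.round(r[1],1),round(r[2],2),'z',np.median(q[:,2]).round(4))
    def px(u,v): return P[v,u].round(4)
    one=np.ones(len(Q),bool)
    # carton top via height
    m=((P[...,2]>.15)&(P[...,2]<.175)).astype(np.uint8); 
    k,l,s,ce=cv2.connectedComponentsWithStats(m)
    for i in range(1,k):
        if s[i,4]>60:
            q=P[l==i];r=cv2.minAreaRect((q[:,:2]*1000).astype(np.float32));print(n,'h150-175',ce[i].round(),s[i,4],np.round(r[0],1),np.round(r[1],1),round(r[2],2),np.median(q[:,2]).round(4))
    m=((P[...,2]>.026)&(P[...,2]<.04)).astype(np.uint8)
    k,l,s,ce=cv2.connectedComponentsWithStats(m)
    for i in range(1,k):
        if s[i,4]>60:
            q=P[l==i];r=cv2.minAreaRect((q[:,:2]*1000).astype(np.float32));print(n,'h26-40',ce[i].round(),s[i,4],np.round(r[0],1),np.round(r[1],1),round(r[2],2),np.median(q[:,2]).round(4))
t=load('t0');
def ray(z,u,v,h):
    K,T=z['K'],z['T'];R=T[:3,:3];o=-R.T@T[:3,3];d=R.T@np.linalg.inv(K)@[u,v,1];return (o+d*(h-o[2])/d[2])[:2].round(4)
for p in((254,128),(178,186),(265,290),(340,226)):print('top',p,ray(t,*p,.012))
s=load('s0')
for p in((361,150),(403,231),(272,283),(236,197)):print('side',p,ray(s,*p,.012))
E
```

```text
t0 h150-175 [210.  89.] 67 [827.8 167.4] [10.6 24.3] 15.65 0.1604
t0 h150-175 [434. 163.] 161 [ 667.9 -292.4] [38.9 60.7] 10.91 0.1509
t0 h150-175 [422. 178.] 112 [ 641.5 -265.5] [34.9 38.9] 58.53 0.1506
t0 h150-175 [283. 213.] 1205 [564.9  15. ] [50.7 90.4] 36.52 0.1618
t0 h150-175 [410. 246.] 428 [ 500.8 -228.6] [48.6 81.8] 86.08 0.1509
t0 h150-175 [351. 335.] 646 [ 335.2 -110.2] [89.5 49.4] 27.01 0.151
t0 h26-40 [219. 123.] 66 [814.5 166.3] [21.9 60.2] 9.85 0.033
t0 h26-40 [ 77. 137.] 217 [777.3 498.9] [38.3 58.3] 88.03 0.0377
t0 h26-40 [220. 160.] 704 [719.3 158.1] [ 19.6 198.8] 40.38 0.0335
t0 h26-40 [180. 152.] 67 [741.3 253.8] [25.8 68.7] 31.12 0.0336
t0 h26-40 [305. 163.] 168 [716.3 -28.9] [132.7  41.7] 67.31 0.0373
t0 h26-40 [547. 189.] 841 [ 641.1 -559.2] [122.2 124.6] 0.25 0.0363
t0 h26-40 [ 11. 352.] 444 [299.6 579.5] [223.1   6.4] 0.19 0.0334
s0 h150-175 [ 58. 163.] 144 [ 96.9 -54.7] [83.8  8.1] 60.91 0.169
s0 h150-175 [437. 174.] 68 [833.2 159. ] [13.1 24.9] 80.76 0.161
s0 h150-175 [287. 201.] 1115 [563.3  12.2] [50.7 91.5] 36.96 0.1608
s0 h150-175 [153. 224.] 182 [ 329
[... 505 characters left out ...]
372. 190.] 696 [717.2 154.2] [ 20.5 200.2] 39.68 0.0321
s0 h26-40 [ 89. 166.] 140 [80.2  9.3] [72.7 20.7] 74.04 0.0333
s0 h26-40 [ 62. 190.] 151 [ 49.4 -66.2] [77.6 25.4] 58.93 0.0328
s0 h26-40 [ 29. 189.] 91 [-18.6 -85.7] [63.9 18.7] 18.14 0.0325
s0 h26-40 [420. 206.] 86 [830.9 147.4] [27.  63.3] 81.08 0.0334
s0 h26-40 [170. 255.] 99 [ 345.3 -135.4] [88.8  6.2] 29.18 0.0321
s0 h26-40 [357. 269.] 452 [730.  -39.1] [130.2  45.6] 50.64 0.0381
top (254, 128) [0.8066 0.083 ]
top (178, 186) [0.6612 0.2573]
top (265, 290) [0.4238 0.0532]
top (340, 226) [ 0.5678 -0.1162]
side (361, 150) [0.6687 0.2546]
side (403, 231) [0.8097 0.0828]
side (272, 283) [ 0.5715 -0.1193]
side (236, 197) [0.4283 0.0469]
```

View pics/c0.png

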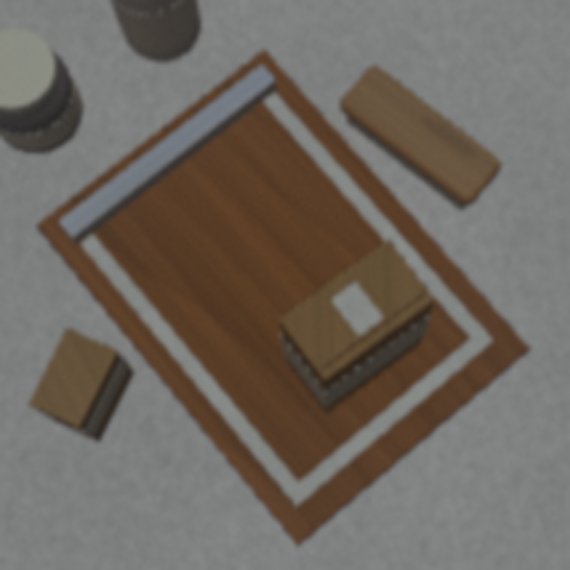

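The crop confirms the banded brown carton at crop (355,315) on the taped board. Estimates:
- Board centre is (0.617, 0.069), x heading 40.2°.
- Carton top is at (0.564, 0.014), z 0.161, heading 36.7°.
- In the board frame the carton is at about (-76, -8) mm.

I'll open the fingers to 50 mm for a two-point push, then turn the tool so its x points along the push.

Request:
jog_arm(
  translation=[
    [0,0,-11],
    [0,0,-11],
    [0,0,-11],
    [0,0,-11],
    [0,0,-11],
    [0,0,-11],
    [0,0,-11],
    [0,0,-11],
  ],
  angular=[
    [0,0,10.5],
    [0,0,10.5],
    [0,0,10.5],
    [0,0,10.5],
    [0,0,10.5],
    [0,0,10.5],
    [0,0,10.5],
    [0,0,10.5],
  ],
  grip=[50,50,50,50,50,50,50,50],
)

```text
t: 1.1
tool_pos: [0.2339, 0.496, 0.2572]
orientation: [[0.362, 0.932, -0.004], [0.932, -0.362, -0.008], [-0.009, -0.001, -1.0]]
ft_force: [0.6, 0.2, 0.2]
width: 0.0499
```

```bash
cat >> h.py <<'E'
def to(target,heading):
    o=robot.get_obs();R=np.array(o['orientation']);p=np.array(o['tool_pos'])
    h=np.radians(heading);c,s=np.cos(h),np.sin(h)
    Rt=np.array([[c,s,0],[s,-c,0],[0,0,-1.]])
    from scipy.spatial.transform import Rotation as Ro
    print('t',round(o['t'],2),'p',p.round(4),'w',round(o['width'],3),'F',np.round(o['ft_force'],1),'head',np.degrees(np.arctan2(R[1,0],R[0,0])).round(1))
    print('tool shift mm now-axes',(R.T@(target-p)*1000).round(1),'final-axes',(Rt.T@(target-p)*1000).round(1),'turn',Ro.from_matrix(R.T@Rt).as_rotvec(degrees=True).round(2))
def B(x,y,z):  # board mm -> world m
    h=np.radians(40.2);return np.array([.617+(x*np.cos(h)-y*np.sin(h))/1000,.0686+(x*np.sin(h)+y*np.cos(h))/1000,z])
E
python3 -c "
from h import *
h=np.radians(36.7);t=np.array([.5641-.075*np.cos(h),.0136-.075*np.sin(h),.258]);print(t);to(t,36.7)"
```

```text
[ 0.50396683 -0.03122189  0.258     ]
t 1.1 p [0.2339 0.496  0.2572] w 0.05 F [0.6 0.2 0.2] head 68.8
tool shift mm now-axes [-393.5  442.8    2.1] final-axes [-98.6 584.1  -0.8] turn [ 0.07  0.5  32.05]
```

Request:
jog_arm(
  translation=[
    [0,0,0],
    [0,0,0],
    [0,0,0],
    [-9,53,0],
    [-9,53,0],
    [-9,53,0],
    [-9,53,0],
    [-9,53,0],
  ],
  angular=[
    [0,0,10.7],
    [0,0,10.7],
    [0,0,10.5],
    [0,0,0],
    [0,0,0],
    [0,0,0],
    [0,0,0],
    [0,0,0],
  ],
  grip=[50,50,50,50,50,50,50,50],
)

```text
t: 2.1
tool_pos: [0.3558, 0.2505, 0.2564]
orientation: [[0.803, 0.596, -0.007], [0.596, -0.803, -0.011], [-0.012, 0.005, -1.0]]
ft_force: [0.4, -0.7, -0.2]
width: 0.0503
```

Request:
jog_arm(
  translation=[
    [-9,53,0],
    [-9,53,0],
    [-9,53,0],
    [-9,40,0],
  ],
  angular=[
    [0,0,0],
    [0,0,0],
    [0,0,0],
    [0,0,0],
  ],
  grip=[50,50,50,50],
)

```text
t: 2.6
tool_pos: [0.4471, 0.0621, 0.2574]
orientation: [[0.803, 0.595, -0.008], [0.595, -0.803, -0.011], [-0.013, 0.004, -1.0]]
ft_force: [0.3, 0.2, 0.5]
width: 0.0498
```

```bash
python3 -c "
from h import *
h=np.radians(36.7);t=np.array([.5641-.075*np.cos(h),.0136-.075*np.sin(h),.143]);print(t);to(t,36.7)"
```

```text
[ 0.50396683 -0.03122189  0.143     ]
t 2.6 p [0.4471 0.0621 0.2574] w 0.05 F [0.3 0.2 0.5] head 36.5
tool shift mm now-axes [ -8.4 108.3 115. ] final-axes [-10.2 108.8 114.4] turn [ 0.25  0.73 -0.16]
```

Request:
jog_arm(
  translation=[
    [-5,50,0],
    [-5,50,0],
    [0,9,38],
    [0,0,38],
    [0,0,38],
    [0,0,0],
  ],
  angular=[
    [0.2,0.7,0],
    [0,0,0],
    [0,0,0],
    [0,0,0],
    [0,0,0],
    [0,0,0],
  ],
  grip=[50,50,50,50,50,50],
)

```text
t: 3.35
tool_pos: [0.5053, -0.0382, 0.1393]
orientation: [[0.806, 0.591, -0.002], [0.591, -0.806, -0.0], [-0.002, -0.001, -1.0]]
ft_force: [-1.0, 0.0, -0.4]
width: 0.0503
```

```bash
python3 -c "
from h import *
h=np.radians(36.7);t=np.array([.5641-.033*np.cos(h),.0136-.033*np.sin(h),.143]);to(t,36.7);snap('top','t1')
cv2.imwrite('pics/c1.png',cv2.resize(cv2.imread('pics/t1.png')[110:310,170:370],None,fx=3,fy=3))"
```

```text
t 3.35 p [ 0.5053 -0.0382  0.1393] w 0.05 F [-1.   0.  -0.4] head 36.3
tool shift mm now-axes [45.1 -6.8 -3.8] final-axes [45.1 -6.4 -3.7] turn [-0.05  0.11 -0.44]
```

View pics/c1.png

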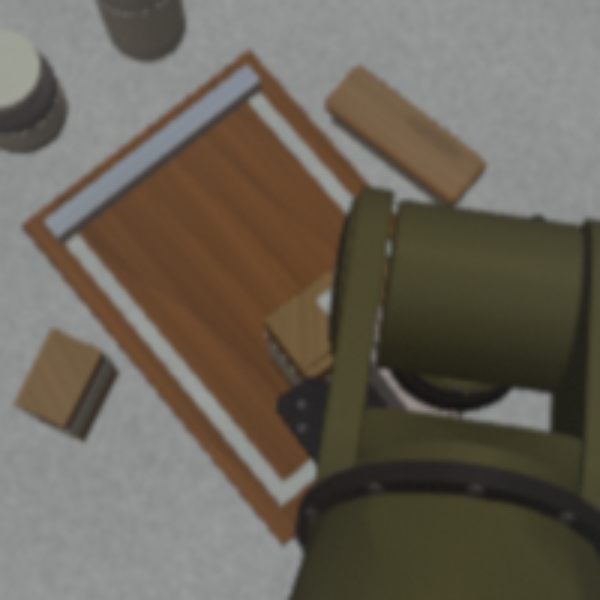

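The carton is still upright at crop (300,315), and the gripper is just behind it at (300,410). Next I'll correct sideways, then close in and make contact.

Request:
jog_arm(
  translation=[
    [10,-6.5,-3],
    [20,0,0],
    [5,0,0],
    [5,0,0],
    [5,0,0],
    [5,0,0],
  ],
  angular=[
    [0,0,-0.4],
    [0,0,0],
    [0,0,0],
    [0,0,0],
    [0,0,0],
    [0,0,0],
  ],
  grip=[50,50,50,50,50,50],
)

```text
t: 4.15
tool_pos: [0.5464, -0.0008, 0.1516]
orientation: [[0.801, 0.598, 0.01], [0.598, -0.801, -0.002], [0.007, 0.008, -1.0]]
ft_force: [-0.3, -0.6, -0.7]
width: 0.0501
```

Request:
jog_arm(
  translation=[
    [5,0,0],
    [5,0,0],
    [5,0,0],
  ],
  angular=[
    [0,0,0],
    [0,0,0],
    [0,0,0],
  ],
  grip=[50,50,50],
)

```text
t: 4.53
tool_pos: [0.5591, 0.0086, 0.1516]
orientation: [[0.801, 0.598, 0.01], [0.598, -0.801, -0.002], [0.007, 0.007, -1.0]]
ft_force: [0.5, 0.0, 0.2]
width: 0.0499
```

```bash
cat >> h.py <<'E'
def tops(fn,lo,hi,box=(230,430,110,310)):
    z=load(fn);P=cloud(z)
    m=((P[...,2]>lo)&(P[...,2]<hi)).astype(np.uint8)
    k,l,s,ce=cv2.connectedComponentsWithStats(m)
    for i in range(1,k):
        q=P[l==i]
        if s[i,4]>80 and .45<q[:,0].mean()<.85 and -.15<q[:,1].mean()<.3:
            r=cv2.minAreaRect((q[:,:2]*1000).astype(np.float32));d=np.array(r[0])/1000-[.617,.0686];h=np.radians(40.2)
            print(fn,ce[i].round(),s[i,4],np.round(r[0],1),np.round(r[1],1),round(r[2],2),'z',np.median(q[:,2]).round(4),'board',(1000*np.array([d@[np.cos(h),np.sin(h)],d@[-np.sin(h),np.cos(h)]])).round(1))
E
python3 -c "
from h import *
h=np.radians(36.7);t=np.array([.5641+.012*np.cos(h),.0136+.012*np.sin(h),.143]);to(t,36.7);snap('side','s2');tops('s2',.14,.18)
"
```

```text
t 4.53 p [0.5591 0.0086 0.1516] w 0.05 F [0.5 0.  0.2] head 36.7
tool shift mm now-axes [19.  -1.   8.8] final-axes [19.  -1.   8.6] turn [ 0.42 -0.4   0.03]
s2 [436. 175.] 166 [832.3 162.3] [24.1 33. ] 75.65 z 0.1526 board [224.9 -67.4]
s2 [293. 217.] 299 [583.9 -15.8] [49.8 23.4] 36.43 z 0.1597 board [-79.7 -43.1]
```

```bash
python3 -c "
import cv2
cv2.imwrite('pics/c2.png',cv2.resize(cv2.imread('pics/s2.png')[110:300,220:440],None,fx=3.5,fy=3.1))"
```

```text
(no output)
```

View pics/c2.png

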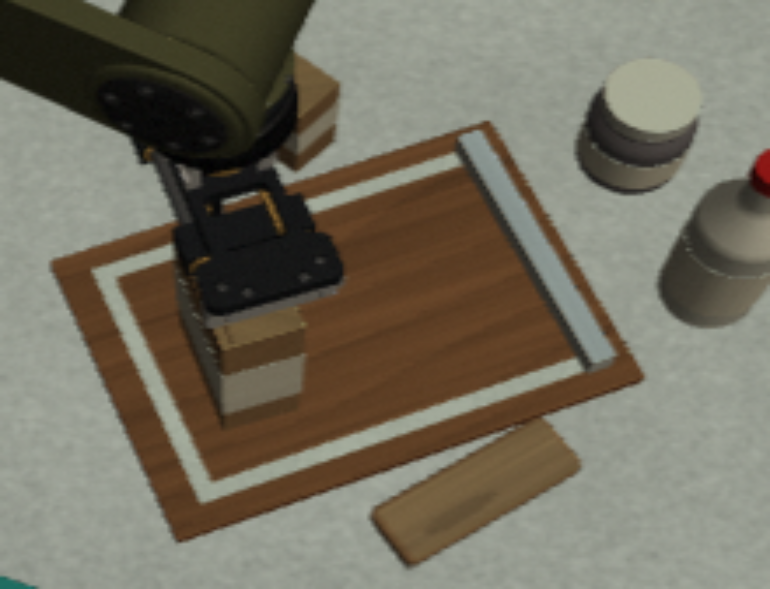

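The fingers are passing over the carton's top at crop (270,250). The carton is still upright at (260,370) and hasn't moved, and there is no force. The opened finger tips evidently sit higher than the nominal TCP. I'll back off, go lower and retry.

Request:
jog_arm(
  translation=[
    [0,0,-8],
    [-35,0,0],
    [-35,0,0],
    [0,0,0],
    [0,0,20],
    [0,0,18],
    [0,0,0],
  ],
  angular=[
    [0.4,-0.4,0],
    [0,0,0],
    [0,0,0],
    [0,0,0],
    [0,0,0],
    [0,0,0],
    [0,0,0],
  ],
  grip=[50,50,50,50,50,50,50],
)

```text
t: 5.45
tool_pos: [0.5041, -0.0335, 0.1244]
orientation: [[0.801, 0.598, 0.002], [0.598, -0.801, -0.0], [0.001, 0.001, -1.0]]
ft_force: [-0.0, 0.3, 0.2]
width: 0.0502
```

```bash
python3 -c "
from h import *
h=np.radians(36.7);t=np.array([.5641-.033*np.cos(h),.0136-.033*np.sin(h),.123]);to(t,36.7);snap('side','s3');tops('s3',.14,.18)
cv2.imwrite('pics/c3.png',cv2.resize(cv2.imread('pics/s3.png')[110:300,220:440],None,fx=3.5,fy=3.1))"
```

```text
t 5.45 p [ 0.5041 -0.0335  0.1244] w 0.05 F [-0.   0.3  0.2] head 36.7
tool shift mm now-axes [43.3 -1.9  1.5] final-axes [43.3 -1.9  1.4] turn [ 0.07 -0.08  0.05]
s3 [436. 175.] 169 [833.  161.9] [25.8 33. ] 76.39 z 0.1523 board [225.2 -68.1]
s3 [287. 202.] 1176 [563.2  12.3] [50.7 92.1] 37.4 z 0.1606 board [-77.4  -8.2]
```

View pics/c3.png

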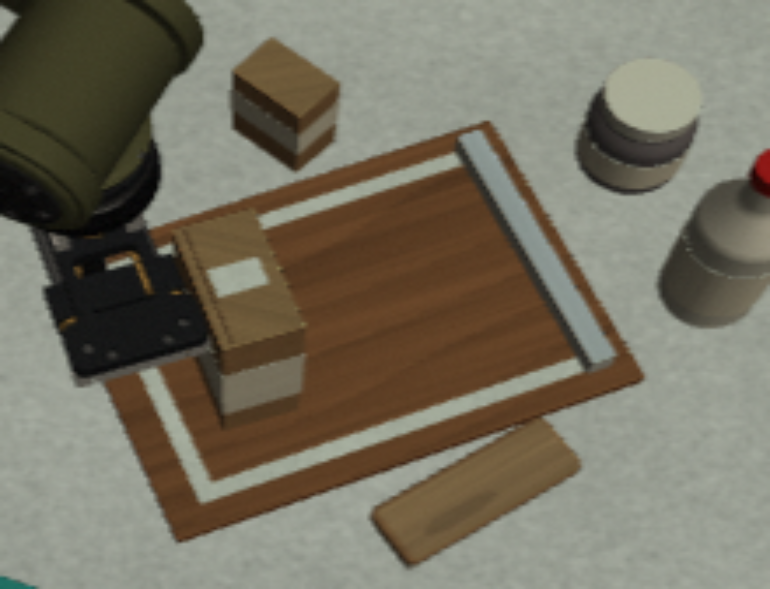

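The carton stands undisturbed at crop (245,280), with the gripper behind it at (130,310). I'll approach again at z 0.124.

Request:
jog_arm(
  translation=[
    [14,-2,0],
    [14,0,0],
    [5,0,0],
    [5,0,0],
    [5,0,0],
  ],
  angular=[
    [0,0,0],
    [0,0,0],
    [0,0,0],
    [0,0,0],
    [0,0,0],
  ],
  grip=[50,50,50,50,50],
)

```text
t: 6.12
tool_pos: [0.5415, -0.0037, 0.1276]
orientation: [[0.801, 0.599, 0.006], [0.599, -0.801, -0.001], [0.005, 0.004, -1.0]]
ft_force: [-1.5, -1.5, 2.4]
width: 0.0497
```

Request:
jog_arm(
  translation=[
    [5,0,0],
    [5,0,0],
  ],
  angular=[
    [0,0,0],
    [0,0,0],
  ],
  grip=[50,50],
)

```text
t: 6.38
tool_pos: [0.5506, 0.0024, 0.13]
orientation: [[0.801, 0.599, 0.008], [0.599, -0.801, -0.001], [0.006, 0.006, -1.0]]
ft_force: [-4.8, 0.1, 13.2]
width: 0.0501
```

```bash
python3 -c "
from h import *
h=np.radians(36.7);t=np.array([.5641-.033*np.cos(h),.0136-.033*np.sin(h),.123]);to(t,36.7);snap('side','s4');tops('s4',.13,.18)"
```

```text
t 6.38 p [0.5506 0.0024 0.13  ] w 0.05 F [-4.8  0.1 13.2] head 36.8
tool shift mm now-axes [-15.5  -1.    6.9] final-axes [-15.4  -0.9   7. ] turn [ 0.32 -0.36  0.07]
s4 [435. 178.] 316 [834.3 161.8] [39.1 45.8] 78.36 z 0.1406 board [226.2 -69.1]
s4 [298. 219.] 235 [594.4 -16. ] [53.1 16.8] 26.73 z 0.1527 board [-71.8 -50.1]
```

```bash
python3 -c "
import cv2
cv2.imwrite('pics/c4.png',cv2.resize(cv2.imread('pics/s4.png')[150:250,240:350],None,fx=7,fy=6,interpolation=2))"
```

```text
(no output)
```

View pics/c4.png

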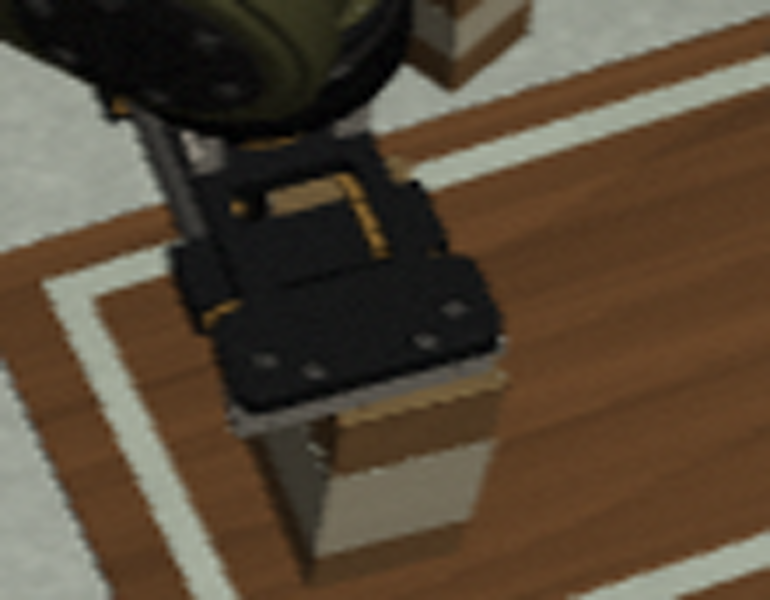

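The carton looks only slightly tilted, and the tool feels about 13 N upward, so the tips seem to rub on the top edge instead of pushing the face. I'll lift clear, back off, and shut the fingers so the tip sits at the TCP.

Request:
jog_arm(
  translation=[
    [0,0,-15],
    [0,0,-25],
    [-25,0,0],
    [-35,0,0],
    [-15,0,0],
    [0,0,0],
    [0,0,0],
  ],
  angular=[
    [0,0,0],
    [0.3,-0.4,0],
    [0,0,0],
    [0,0,0],
    [0,0,0],
    [0,0,0],
    [0,0,0],
  ],
  grip=[50,50,0,0,0,0,0],
)

```text
t: 7.3
tool_pos: [0.4909, -0.043, 0.1755]
orientation: [[0.801, 0.598, 0.004], [0.598, -0.801, -0.001], [0.002, 0.003, -1.0]]
ft_force: [0.9, 0.1, -0.2]
width: 0.0032
```

```bash
python3 -c "
from h import *
h=np.radians(36.7);t=np.array([.5641-.033*np.cos(h),.0136-.033*np.sin(h),.143]);to(t,36.7);snap('side','s5');tops('s5',.13,.18);snap('wrist','w5');print(load('w5')['K'],load('w5')['T'].round(3))"
```

```text
t 7.3 p [ 0.4909 -0.043   0.1755] w 0.003 F [ 0.9  0.1 -0.2] head 36.8
tool shift mm now-axes [59.4 -1.6 32.6] final-axes [59.5 -1.6 32.5] turn [ 0.18 -0.14  0.05]
s5 [435. 178.] 316 [833.1 161.7] [38.8 45.1] 74.2 z 0.1399 board [225.1 -68.4]
s5 [288. 202.] 1254 [563.4  12.7] [51.  94.1] 36.65 z 0.1605 board [-77.   -8.1]
[[325.1922621    0.         278.66670568]
 [  0.         325.1922621  209.79911849]
 [  0.           0.           1.        ]] [[ 0.598 -0.802  0.003 -0.327]
 [-0.774 -0.576  0.261  0.327]
 [-0.208 -0.158 -0.965  0.491]
 [ 0.     0.     0.     1.   ]]
```

View pics/w5.png

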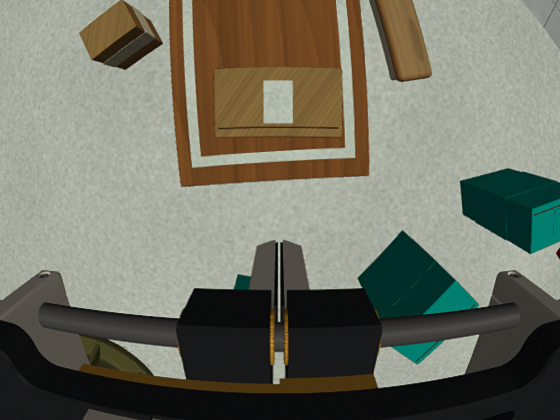

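The wrist view shows the carton upright and undisturbed at (278,100) and the shut fingers at (278,250). I'll check the tip height from the depth.

```bash
python3 -c "
from h import *
z=load('w5');K,T,d=z['K'],z['T'],z['d'];v,u=np.mgrid[:420,:560]
x=(u-K[0,2])/K[0,0];y=(v-K[1,2])/K[1,1];r=np.hypot(x,y)+1e-9;s=np.tan(r)/r
P=(np.stack([x*s*d,y*s*d,d],-1)-T[:3,3])@T[:3,:3]
for a in((262,243),(267,243),(290,243),(265,260),(265,280),(225,300),(225,340),(340,330),(278,120),(278,80)):print(a,d[a[1],a[0]].round(3),P[a[1],a[0]].round(4))
for p in([.4909,-.043,.1755],[.4909,-.043,.1945]):
    c=T[:3,:3]@p+T[:3,3];th=np.arctan2(np.hypot(*c[:2]),c[2]);print('tcp px',K[:2,2]+K[0,0]*th*c[:2]/np.hypot(*c[:2]))
"
```

```text
(262, 243) 0.414 [ 4.191e-01 -6.910e-02  3.000e-04]
(267, 243) 0.185 [ 0.4937 -0.031   0.2155]
(290, 243) 0.185 [ 0.5017 -0.0414  0.216 ]
(265, 260) 0.162 [ 0.4936 -0.0308  0.2394]
(265, 280) 0.141 [ 0.4942 -0.0313  0.2616]
(225, 300) 0.08 [ 0.5084 -0.011   0.3182]
(225, 340) 0.068 [ 0.5073 -0.0139  0.3314]
(340, 330) 0.068 [ 0.5241 -0.0333  0.3304]
(278, 120) 0.219 [0.5531 0.0054 0.1611]
(278, 80) 0.212 [0.5758 0.0223 0.161 ]
tcp px [280.34700736 235.1301887 ]
tcp px [280.5765601 245.0492852]
```

The wrist depth puts the real finger tips at about z 0.211 while the TCP reads 0.1755. So the tips are about 35 mm higher than the nominal TCP, which explains both passes over the top. I'll use tip = TCP + 35 mm, with TCP at 0.105 for the push.

Request:
jog_arm(
  translation=[
    [0,-1.5,35],
    [0,0,35],
    [0,0,0],
    [15,0,0],
    [10,0,0],
    [5,0,0],
    [5,0,0],
  ],
  angular=[
    [0.2,-0.1,0],
    [0,0,0],
    [0,0,0],
    [0,0,0],
    [0,0,0],
    [0,0,0],
    [0,0,0],
  ],
  grip=[50,50,50,50,50,50,50],
)

```text
t: 8.28
tool_pos: [0.5235, -0.0177, 0.1074]
orientation: [[0.8, 0.6, 0.005], [0.6, -0.8, 0.0], [0.004, 0.003, -1.0]]
ft_force: [0.6, -0.7, 0.4]
width: 0.0499
```

```bash
python3 -c "
from h import *
h=np.radians(36.7);t=np.array([.5641-.033*np.cos(h),.0136-.033*np.sin(h),.105]);to(t,36.7);snap('wrist','w6')
z=load('w6');K,T,d=z['K'],z['T'],z['d'];v,u=np.mgrid[:420,:560]
x=(u-K[0,2])/K[0,0];y=(v-K[1,2])/K[1,1];r=np.hypot(x,y)+1e-9;s=np.tan(r)/r
P=(np.stack([x*s*d,y*s*d,d],-1)-T[:3,3])@T[:3,:3]
for c in (215,225,340): 
  print(c,[(rr,*P[rr,c].round(3)) for rr in range(180,270,10)])
"
```

```text
t 8.28 p [ 0.5235 -0.0177  0.1074] w 0.05 F [ 0.6 -0.7  0.4] head 36.9
tool shift mm now-axes [18.3 -0.8  2.5] final-axes [18.3 -0.9  2.4] turn [ 0.16 -0.24  0.2 ]
215 [(180, np.float64(0.542), np.float64(0.038), np.float64(0.162)), (190, np.float64(0.538), np.float64(0.035), np.float64(0.162)), (200, np.float64(0.534), np.float64(0.032), np.float64(0.162)), (210, np.float64(0.529), np.float64(0.029), np.float64(0.161)), (220, np.float64(0.47), np.float64(0.023), np.float64(0.012)), (230, np.float64(0.461), np.float64(0.018), np.float64(0.012)), (240, np.float64(0.447), np.float64(0.011), np.float64(0.001)), (250, np.float64(0.509), np.float64(0.017), np.float64(0.158)), (260, np.float64(0.511), np.float64(0.015), np.float64(0.172))]
225 [(180, np.float64(0.545), np.float64(0.034), np.float64(0.161)), (190, np.float64(0.541), np.float64(0.031), np.float64(0.161)), (200, np.float64(0.537), np.float64(0.028), np.float64(0.161)), (210, np.float64(0.532), np.float64(0.025), np.float64(0.161)), (220, np.float64(0.476), np.float64(0.015), np.float64(0.012)), (230, np.float64(0.467), np.float64(0.009), np.float64(0.011)), (240, np.float64(0.453), np.float64(0.002), np.float64(-0.002)), (250, np.float64(0.513), np.float64(0.012), np.float64(0.159)), (260, np.float64(0.514), np.float64(0.011), np.float64(0.173))]
340 [(180, np.float64(0.58), np.float64(-0.013), np.float64(0.162)), (190, np.float64(0.576), np.float64(-0.016), np.float64(0.162)), (200, np.float64(0.572), np.float64(-0.019), np.float64(0.161)), (210, np.float64(0.568), np.float64(-0.023), np.float64(0.16)), (220, np.float64(0.545), np.float64(-0.078), np.float64(0.011)), (230, np.float64(0.536), np.float64(-0.088), np.float64(0.0)), (240, np.float64(0.527), np.float64(-0.096), np.float64(-0.002)), (250, np.float64(0.55), np.float64(-0.038), np.float64(0.159)), (260, np.float64(0.549), np.float64(-0.036), np.float64(0.173))]
```

Request:
jog_arm(
  translation=[
    [0,0,9],
    [8,0,0],
    [5,0,0],
    [5,0,0],
    [5,0,0],
    [5,0,0],
  ],
  angular=[
    [0,0,0],
    [0.2,-0.2,0.2],
    [0,0,0],
    [0,0,0],
    [0,0,0],
    [0,0,0],
  ],
  grip=[50,50,50,50,50,50],
)

```text
t: 9.07
tool_pos: [0.5475, 0.0, 0.0979]
orientation: [[0.802, 0.597, -0.0], [0.597, -0.802, 0.001], [0.0, -0.001, -1.0]]
ft_force: [-0.8, -0.6, 0.4]
width: 0.0501
```

```bash
python3 -c "
from h import *
z=load('w6');d=z['d'];print(d[238:252,220].round(3))
h=np.radians(36.7);t=np.array([.5641-.033*np.cos(h),.0136-.033*np.sin(h),.098]);to(t,36.7);snap('side','s7');tops('s7',.13,.18)"
```

```text
[0.342 0.341 0.34  0.341 0.341 0.342 0.182 0.181 0.181 0.177 0.179 0.176
 0.174 0.174]
t 9.07 p [0.5475 0.     0.0979] w 0.05 F [-0.8 -0.6  0.4] head 36.7
tool shift mm now-axes [-11.6  -0.9  -0.1] final-axes [-11.6  -1.   -0.1] turn [-0.06 -0.02 -0.04]
s7 [435. 178.] 324 [832.5 161.9] [39.8 45.5] 71.26 z 0.1406 board [224.8 -67.8]
s7 [302. 194.] 302 [587.4  30. ] [20.2 91.2] 37.3 z 0.1606 board [-47.5 -10.4]
```

The tip offset is about 42 mm, so the tip is now at about z 0.140. The carton's top has moved roughly 14 mm with about 1 N. I'll keep pushing.

Request:
jog_arm(
  translation=[
    [5,0,0],
    [5,0,0],
    [5,0,0],
    [5,0,0],
    [5,0,0],
  ],
  angular=[
    [0,0,0],
    [0,0,0],
    [0,0,0],
    [0,0,0],
    [0,0,0],
  ],
  grip=[50,50,50,50,50],
)

```text
t: 9.75
tool_pos: [0.5693, 0.0163, 0.098]
orientation: [[0.802, 0.597, 0.0], [0.597, -0.802, 0.001], [0.001, -0.001, -1.0]]
ft_force: [-0.4, 0.0, 0.5]
width: 0.05
```

```bash
python3 -c "
from h import *
to(B(-70,-8,.098),36.7);snap('side','s8');tops('s8',.12,.18)
P=cloud(load('s8'));
for u in range(280,330,6): print(u,P[205,u].round(3),P[222,u].round(3))"
```

```text
t 9.75 p [0.5693 0.0163 0.098 ] w 0.05 F [-0.4  0.   0.5] head 36.7
tool shift mm now-axes [ 0.1 -1.2 -0. ] final-axes [ 0.1 -1.2 -0. ] turn [-0.06 -0.05 -0.03]
s8 [434. 180.] 524 [834.7 162.1] [57.8 51.2] 0.02 z 0.1333 board [226.6 -69.1]
s8 [316. 196.] 421 [597.4  36.6] [65.3 91.3] 36.81 z 0.1548 board [-35.6 -11.9]
280 [ 0.567 -0.041  0.248] [0.548 0.006 0.046]
286 [ 0.578 -0.039  0.251] [ 0.588 -0.069  0.248]
292 [ 0.591 -0.046  0.275] [ 0.599 -0.069  0.257]
298 [ 0.6   -0.041  0.271] [ 0.606 -0.057  0.233]
304 [ 0.611 -0.038  0.272] [ 0.606 -0.009  0.123]
310 [ 0.62  -0.035  0.272] [ 0.616 -0.002  0.116]
316 [ 0.63  -0.033  0.274] [0.628 0.003 0.111]
322 [ 0.64  -0.03   0.275] [0.633 0.05  0.008]
328 [0.643 0.028 0.153] [0.646 0.051 0.014]
```

Request:
jog_arm(
  translation=[
    [5,0,0],
    [5,0,0],
    [5,0,0],
    [0,0,0],
    [0,0,0],
  ],
  angular=[
    [0,0,0],
    [0,0,0],
    [0,0,0],
    [0,0,0],
    [0,0,0],
  ],
  grip=[50,50,50,50,50],
)

```text
t: 10.42
tool_pos: [0.5825, 0.0262, 0.0979]
orientation: [[0.802, 0.597, 0.0], [0.597, -0.802, 0.001], [0.001, -0.001, -1.0]]
ft_force: [0.7, -0.3, -0.6]
width: 0.05
```

```bash
python3 -c "
from h import *
to(B(-95,-9,.098),40.2);snap('side','s9');tops('s9',.04,.10);tops('s9',.1,.18)"
```

```text
t 10.43 p [0.5825 0.0262 0.0979] w 0.05 F [ 0.7 -0.3 -0.6] head 36.7
tool shift mm now-axes [-41.3   1.4  -0.2] final-axes [-41.3  -1.1  -0.1] turn [-0.06 -0.05 -3.52]
s9 [403. 147.] 941 [759.1 260.7] [67.1 69.8] 42.11 z 0.0864 board [232.5  54.9]
s9 [342. 207.] 2027 [648.8  76.2] [151.1  93.1] 37.0 z 0.0606 board [ 29.2 -14.8]
s9 [423. 199.] 410 [830.  150.1] [32.6 64.4] 76.83 z 0.0715 board [215.3 -75.3]
s9 [355. 267.] 697 [730.3 -40.1] [126.   42.1] 50.74 z 0.0417 board [  16.3 -156.2]
s9 [432. 182.] 727 [833.9 161.9] [56.2 62.4] 89.51 z 0.1275 board [225.9 -68.7]
```

The carton has fallen. It lies with its centre at board (29, -15), 3.3° askew, top at z 0.061, about 21 mm short of the strip. I'll back off, square the tool to the board and go down behind the foot end.

Request:
jog_arm(
  translation=[
    [-20,0,0],
    [-20,3,0],
    [0,0,35],
    [0,0,35],
    [0,0,20],
    [0,0,0],
  ],
  angular=[
    [0,0,-3.5],
    [0,0,0],
    [0,0,0],
    [0,0,0],
    [0,0,0],
    [0,0,0],
  ],
  grip=[50,50,50,50,50,50],
)

```text
t: 11.22
tool_pos: [0.5524, -0.0023, 0.0065]
orientation: [[0.763, 0.646, 0.002], [0.646, -0.763, 0.001], [0.002, 0.001, -1.0]]
ft_force: [0.8, -0.2, 0.2]
width: 0.0499
```

```bash
python3 -c "
from h import *
to(B(-55,-14,-.004),40.2);snap('wrist','w10')
z=load('w10');K,T,d=z['K'],z['T'],z['d'];v,u=np.mgrid[:420,:560]
x=(u-K[0,2])/K[0,0];y=(v-K[1,2])/K[1,1];r=np.hypot(x,y)+1e-9;s=np.tan(r)/r
P=(np.stack([x*s*d,y*s*d,d],-1)-T[:3,3])@T[:3,:3]
print([(rr,*P[rr,220].round(3).tolist()) for rr in range(190,256,4)])"
```

```text
t 11.22 p [ 0.5524 -0.0023  0.0065] w 0.05 F [ 0.8 -0.2  0.2] head 40.3
tool shift mm now-axes [40.1  1.6 10.6] final-axes [40.1  1.6 10.5] turn [ 0.04 -0.14  0.05]
[(190, 0.552, 0.05, 0.012), (194, 0.55, 0.048, 0.012), (198, 0.548, 0.046, 0.012), (202, 0.545, 0.045, 0.012), (206, 0.543, 0.043, 0.011), (210, 0.541, 0.041, 0.011), (214, 0.539, 0.04, 0.012), (218, 0.537, 0.038, 0.012), (222, 0.535, 0.036, 0.012), (226, 0.532, 0.034, 0.012), (230, 0.53, 0.033, 0.012), (234, 0.527, 0.031, 0.011), (238, 0.525, 0.029, 0.011), (242, 0.523, 0.027, 0.012), (246, 0.537, 0.03, 0.051), (250, 0.538, 0.029, 0.057), (254, 0.539, 0.028, 0.064)]
```

The tip is at about z 0.049, so I'll lower it 11 mm and then push.

Request:
jog_arm(
  translation=[
    [0,1.5,11],
    [15,0,0],
    [15,0,0],
    [5,0,0],
    [5,0,0],
    [5,0,0],
    [5,0,0],
  ],
  angular=[
    [0,0,0],
    [0,0,0],
    [0,0,0],
    [0,0,0],
    [0,0,0],
    [0,0,0],
    [0,0,0],
  ],
  grip=[50,50,50,50,50,50,50],
)

```text
t: 12.15
tool_pos: [0.5963, 0.031, -0.0012]
orientation: [[0.763, 0.646, 0.007], [0.646, -0.763, 0.0], [0.006, 0.004, -1.0]]
ft_force: [-0.7, 0.8, -0.8]
width: 0.05
```

```bash
python3 -c "
from h import *
to(B(-33,-14,-.004),40.2);snap('side','s11');tops('s11',.04,.08)"
```

```text
t 12.15 p [ 0.5963  0.031  -0.0012] w 0.05 F [-0.7  0.8 -0.8] head 40.3
tool shift mm now-axes [ 7.  -1.3  2.8] final-axes [ 7.1 -1.3  2.8] turn [ 0.25 -0.34  0.07]
s11 [400. 155.] 371 [757.8 247.9] [45.1 72.3] 83.22 z 0.0602 board [223.3  46. ]
s11 [348. 198.] 1886 [671. 100.] [110.9  93. ] 40.31 z 0.0608 board [ 61.6 -10.9]
s11 [422. 201.] 259 [829.3 149.7] [31.5 64.1] 74.99 z 0.0603 board [214.5 -75.1]
s11 [355. 267.] 693 [730. -39.] [126.8  41.8] 49.9 z 0.0417 board [  16.8 -155.1]
```

The carton is now square (40.3°) with its front edge about 8 mm from the strip. I'll push on in small steps until the force rises.

Request:
jog_arm(
  translation=[
    [4,0,1],
    [3,0,1],
    [3,0,0],
  ],
  angular=[
    [0.2,-0.3,0],
    [0,0,0],
    [0,0,0],
  ],
  grip=[50,50,50],
)

```text
t: 12.58
tool_pos: [0.6017, 0.0356, -0.0031]
orientation: [[0.763, 0.646, -0.007], [0.646, -0.763, -0.004], [-0.008, -0.001, -1.0]]
ft_force: [-34.2, -24.8, 23.6]
width: 0.0501
```

Request:
jog_arm(
  translation=[
    [2,0,0],
    [2,0,0],
  ],
  angular=[
    [0,0,0],
    [0,0,0],
  ],
  grip=[50,50],
)

```text
t: 12.82
tool_pos: [0.6009, 0.0352, -0.0031]
orientation: [[0.763, 0.646, -0.017], [0.646, -0.763, -0.008], [-0.018, -0.005, -1.0]]
ft_force: [-15.9, -9.8, 10.9]
width: 0.0495
```

Firm contact: about 42 N on the fingers, now 19 N. I'll ease off straight back, rise, and check.

Request:
jog_arm(
  translation=[
    [-3,0,0],
    [-10,0,0],
    [-20,0,0],
    [0,0,-40],
    [0,0,-50],
    [-40,0,-30],
    [-60,0,0],
    [-40,0,0],
  ],
  angular=[
    [0,0,0],
    [0.2,-1,0],
    [0,0,0],
    [0,0,0],
    [0,0,0],
    [0,0,0],
    [0,0,0],
    [0,0,0],
  ],
  grip=[50,50,50,50,50,50,50,50],
)

```text
t: 13.82
tool_pos: [0.4693, -0.0768, 0.1262]
orientation: [[0.761, 0.648, -0.035], [0.648, -0.762, -0.019], [-0.039, -0.008, -0.999]]
ft_force: [0.9, 0.2, 0.2]
width: 0.0502
```

```bash
python3 -c "
from h import *
to(B(-33,-14,-.004),40.2);snap('side','s12');snap('top','t12')
for n in('s12','t12'): tops(n,.045,.08);tops(n,.026,.045)
a=cv2.resize(cv2.imread('pics/s12.png')[130:300,225:455],None,fx=3.4,fy=3.4,interpolation=2);cv2.imwrite('pics/c12.png',a)"
```

```text
t 13.82 p [ 0.4693 -0.0768  0.1262] w 0.05 F [0.9 0.2 0.2] head 40.4
tool shift mm now-axes [ 1.786e+02 -1.000e-01  1.234e+02] final-axes [173.6  -1.7 130.2] turn [-0.48  2.23  0.18]
s12 [300. 145.] 246 [534.4 193.8] [70.8 37. ] 8.15 z 0.0632 board [ 17.8 149. ]
s12 [400. 155.] 332 [758.1 249.3] [45.  70.9] 83.62 z 0.0618 board [224.4  46.9]
s12 [341. 201.] 2770 [660.9  92.4] [151.9  92.7] 40.3 z 0.0607 board [ 48.9 -10.1]
s12 [422. 201.] 220 [828.9 149.6] [30.9 64.2] 73.58 z 0.0621 board [214.1 -74.9]
s12 [300. 151.] 121 [534.1 192.8] [69.2 32. ] 8.11 z 0.036 board [ 16.8 148.3]
s12 [398. 162.] 140 [759.3 240.5] [30.9 70.9] 89.44 z 0.0357 board [219.6  39.4]
s12 [361. 200.] 764 [660.2 106.9] [169.5 201.7] 40.55 z 0.0328 board [57.7  1.4]
s12 [419. 206.] 106 [831.2 146.6] [28.1 63.4] 82.39 z 0.0358 board [214.  -78.6]
s12 [355. 268.] 1276 [730.3 -38.3] [131.7  46.6] 50.74 z 0.0403 board [  17.5 -154.8]
t12 [219. 117.] 188 [818.8 164.1] [29.9 64. ] 18.71 z 0.0621 board [215.8 -57.3]
t12 [176. 146.] 294 [750.3 258.7] [45.3 70.3] 33.86 z 0.0624 board [224.5  59.2]
t12 [247. 181.] 2728 [662.9  95.1] [150.9  91.4] 40.31 z 0.0618 board [52.1 -9.4]
t12 [199. 241.] 109 [525.1 194.5] [ 6.9 60.1] 60.01 z 0.0622 board [ 11.1 155.4]
t12 [219. 122.] 89 [815.3 167.3] [23.4 61.9] 7.63 z 0.0358 board [215.2 -52.7]
t12 [305. 154.] 1050 [732.1 -35.4] [129.9  46.9] 51.03 z 0.0411 board [  20.7 -153.7]
t12 [218. 162.] 523 [700.2 141.5] [ 71.4 199. ] 40.24 z 0.0335 board [110.6   2. ]
t12 [180. 151.] 103 [744.3 252.4] [29.7 70.8] 38.34 z 0.0358 board [215.8  58.2]
t12 [258. 206.] 102 [609.8  82.9] [131.2  64.6] 82.79 z 0.0355 board [ 3.8 15.5]
```

View pics/c12.png

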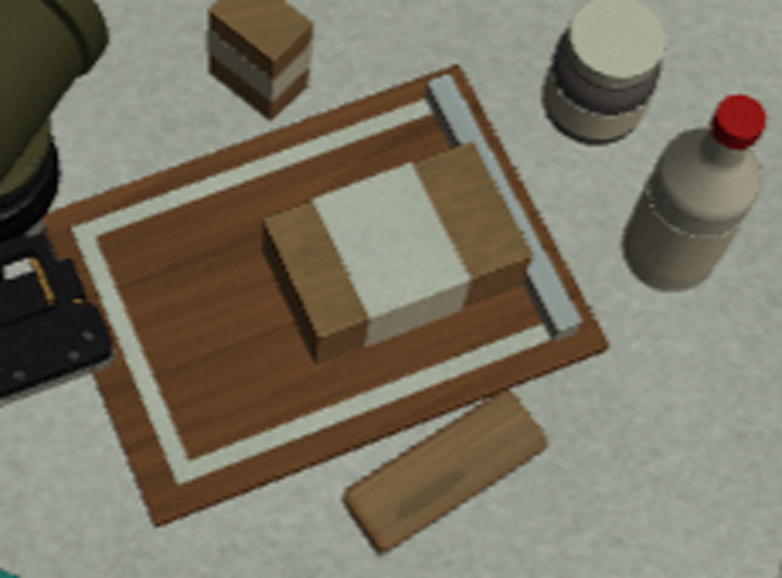

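The carton lies with its top end against the strip (contact at crop ~(505,205)). Both views agree: centre at board x 49–52 mm (50 means flush), angle 40.3° against the board's 40.2°. The bystanders look unmoved and the gripper is clear at left, so I'm handing in.

```bash
python3 -c "
from rig import robot
print(robot.close_job())"
```

```text
the job is handed in; nothing more can be done
None
```

I toppled the carton towards the strip with a push near its top, and it landed on its broad side inside the tape. I then pushed it by its foot end until its top end met the strip, and handed the job in at about 14 s with the gripper clear.

**Last checks:**
- **Position:** the two views put the carton's centre at board x = 49 and 52 mm, where 50 mm is flush. Its front edge matches the strip's face to about 1 mm in both views.
- **Squareness:** the carton is within 0.1° of the board's axis. It lies flat with its top at z = 0.061 m, and sits at y = -10 mm, well inside the tape.
- **Bystanders:** they look unmoved in the final picture.

**What disagreed or went wrong:**
- **Finger tips:** they turned out to be about 42 mm higher than the stated TCP. My first push passed over the carton's top. The second pressed on its top edge, with about 13 N upwards on the tool. The carton settled back where it had stood, and I lowered the tool for the push that toppled it.
- **Contact force:** the final push briefly peaked at about 42 N horizontally (48 N in total), through the finger tips. That is well under the 120 N wrist limit, but above the 40 N limit that applies to the arm and gripper body. I believe only the finger tips touched the carton.

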